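# Seat a bare hard drive in the bench reader and start it

### The arm

A 6-joint arm with a two-finger parallel gripper is mounted at the origin on the work surface. World frame = base frame: x ahead of the robot, y to its left, z up, the work surface at z = 0. Lengths are in m, angles in rad, forces in N, time in s.
With the tool pointing down it reaches from about 0.375 to 0.825 m from the base axis. Payload 5.5 kg.
Tool frame: the origin (TCP) lies between the finger pads; the fingertips stand 22 mm ahead of it and the grasp point (between the pads) lies 3 mm ahead of it; z points along the fingers, y is the line along which they close (so a half turn about z gives the same grasp; the last joint's range is limited). The gripper opens to 85 mm and grips with 20 to 120 N. Pads are 22 mm wide; open, the fingers measure 114 mm over their backs; the gripper's body (76 mm by 85 mm) begins 54 mm behind the grasp point. The pads swing forward as they close: fully open they stand 13 mm farther back than shut.
Start: joints at [1.119, 0.314, -0.047, 1.21, 0, 1.571], TCP at [0.262, 0.54, 0.231] pointing down, gripper open.
Joint ranges: [-2.67, 2.67], [-0.69, 1.73], [-1.03, 1.25], [-2.08, 2.16], [-1.42, 1.45], [-3.14, 3.14]. Speed limits (rad/s): [2.39, 2.39, 3.01, 3.14, 3.14, 3.14].

### API

Orientations are given as a 3x3 rotation matrix whose columns are the frame's x, y, z axes.
In Python, from plant import arm, capture, camera_info gives the robot as it stands.
- The arm moves only by the shell command python3 -m pendant 'ROWS' [FORCE]. ROWS is JSON, a list of rows, each a list of 7 numbers: the shift along the tool's x, y, z in m, then the turn, a rotation vector about the tool's x, y, z in rad, then the opening, from 0 (shut) to 1 (fully open). A call has 1 to 12 rows; each row is the pose to reach, as a shift and turn from the pose commanded when the call began, along the tool's axes at that moment; what a row does not reach only later rows make up. A row lasts 1/12 s, in which the tool goes at most 41.7 mm and 7.16 degrees, less where a joint would pass 70% of its speed; a pose out of reach is approached as far as the arm can. A call with a gripper value outside its range is refused whole. The fingers move at their own pace and stop on an object; FORCE is the grip in N (left out, the last holds). Time passes only in rows, so rows that repeat a pose let the fingers close. It gives the time, the measured TCP pose, the force, the opening and the grip force at its end, in the units of the state.
- arm.get_obs(): the state, without advancing time (a new reading comes with each control period).
- capture(name): name is "scene" or "top"; returns (picture, depth): 420x560x3 uint8, red, green, blue; 420x560 float32, m along the optical axis (not along the pixel's ray), 0 where there is no reading.
- camera_info(name): a dict with "fov_y" (degrees; the focal length in pixels is half the picture's height over the tangent of half this angle, whatever the lens; pixels are square), "cx", "cy" (the principal point, pixels), "k1" (the pictures are not rectified: a ray, as slopes to the right and down, at radius r is drawn at 1 + k1 r^2 times it, then the intrinsics apply), "T" (4x4, takes a point from camera to world coordinates). Camera axes: x right, y down, z forward; pixel columns grow to the right and rows downward; lengths in m; the calibration is good to about 2 mm. A picture is of the moment at which its call begins. camera_info takes no time and is no camera call.
- arm.finish_job(): hands the job in; it is judged then, once.
The state is a dict: "time": time; "q": joint angles; "qvel": joint speeds; "effort": joint torques, N m; "tool_pos": TCP position; "orientation": TCP orientation; "ft_force": force on the tool from outside, world axes, zero at the start; "moment": the same for the moment, N m; "grip_width": opening from 0.0 (shut) to 1.0 (fully open); "grasp_force": force on a finger pad.
Only numpy, scipy, OpenCV 4.12 (cv2) and the standard library are available. Lean on these libraries where they do the work, as an engineer would, in place of code of your own. Each camera call takes 0.05 s, during which the arm holds its last target. There are 200 camera calls.

### The job

Slide the bare hard drive along the bench, without picking it up, until its connector end is flush against the white reader's contact face and its long side is flush against the low aluminium fence, filling the yellow outline. Then, with the drive seated, press the green start button on the reader fully down with a fingertip and let it go. Do everything by pushing, and leave the other things on the bench where they are.

Things in the scene. Friction and masses are not known exactly. Their poses are not given: they have to be found in the camera images.
- drive: Loose bare hard drive, lying flat: dark steel slab, white label, blue stripe and silver disc on top; 102 mm along its x, 147 mm along y, 26 mm high, 0.4 to 0.8 kg, too wide to grip. Origin: centre of its underside; z up. Its +y end carries the black connector with brass contacts. Starts 7 to 17 cm from its place, turned like the dock within 15 degrees. Ordinary sliding friction.
- drive_plug (a point): Centre of the drive's connector end face (its +y end), half-way up (13 mm above its underside); same axes as the drive.
- dock: Fixed dock: aluminium fence and white reader meeting in a corner. Origin: that inside corner, on the bench; z up, +x away from the robot within 15 degrees. Fence: inner face is the plane x = 0 from y = -300 to 0 mm; 12 mm thick towards +x, 20 mm high. Reader: contact face is the plane y = 0 from x = -148 to 12 mm; runs 100 mm towards +y, 45 mm high.
- seat (a point): Centre of the drive's place in the dock's corner, on the bench, with the dock's axes; x = -51, y = -73.5 mm in the dock's frame. The seated drive's origin lies here, its axes parallel to the dock's, +y connector end on the reader, +x long side on the fence. A flat yellow outline is painted round the place's two open sides.
- start_top (a point): Centre of the top of the green start button (30 mm across, in a black housing on top of the reader); pressed straight down.
- start (a joint): Travel of the start button in m: 0 released, 0.006 fully down; a spring returns it; fully down takes about 5 N.
- tape: Bystander: yellow tape roll lying flat, 90 mm across, 24 mm high. Origin at the centre of its underside.
- jar: Bystander: small screw jar with blue cap, 56 mm across, 60 mm high. Origin at the centre of its underside.
- ssd: Bystander: thin black solid-state drive with an orange patch, 70 x 100 x 9 mm, lying beyond the fence. Origin at the centre of its underside.
- screwdriver: Bystander: red screwdriver lying beside the reader, about 200 mm long, 26 mm thick. Origin at its middle, on the underside.
- mug: Bystander: white mug, 80 mm across, 90 mm high. Origin at the centre of its underside.

How it is judged:
By the outcome, as a careful person would: the job done as asked, in the order asked, and still so for the second after the job is handed in, with the robot touching nothing.
It also fails if it takes over 61 s, if anything falls off the work surface, if the arm or the gripper's body presses on something with over 40 N, if the wrist force passes 120 N, or if a joint passes its speed limit or range.

## Working session

There is one attempt and no reset: what is moved stays moved. The work goes in short steps, Python scripts to look and compute and a shell command to move; the robot and the scene stay as the last step left them, time stands still between calls to the robot, and variables do not carry over. Pictures are saved under pics/ and viewed, at most 10 in all, crops included, and the job is handed in when it is done.

```bash
mkdir -p pics; cat > h.py <<'E'
import numpy as np, cv2
from plant import arm,capture,camera_info
def K(n):
    i=camera_info(n); f=210/np.tan(np.radians(i["fov_y"]/2)); return i,f
def world(n,depth):
    i,f=K(n); v,u=np.mgrid[0:420,0:560].astype(float)
    a=(u-i["cx"])/f; b=(v-i["cy"])/f; x,y=a.copy(),b.copy()
    for _ in range(20):
        s=1+i["k1"]*(x*x+y*y); x,y=a/s,b/s
    P=np.stack([x*depth,y*depth,depth],-1); T=np.array(i["T"])
    W=P@T[:3,:3].T+T[:3,3]; W[depth<=0]=np.nan; return W
E
python3 - <<'E'
from h import *
for n in("top","scene"):
    p,d=capture(n); np.savez(f"{n}0.npz",p=p,d=d)
    cv2.imwrite(f"pics/{n}0.png",p[:,:,::-1]); print(n,camera_info(n))
o=arm.get_obs();print(o)
E
```

```text
top {'fov_y': 49.6372306061198, 'cx': 282.4974918566952, 'cy': 206.22904325838837, 'k1': -0.09273990639430758, 'T': array([[-0.0280483 , -0.98459637,  0.17257832,  0.34423464],
       [-0.99958072,  0.02886795,  0.00224094,  0.0359116 ],
       [-0.0071884 , -0.17244311, -0.98499325,  1.3187707 ],
       [ 0.        ,  0.        ,  0.        ,  1.        ]])}
scene {'fov_y': 56.69112612286876, 'cx': 274.1071941744932, 'cy': 210.09930251392402, 'k1': -0.047903497047012474, 'T': array([[ 0.78828122,  0.42141682, -0.44835319,  1.04507008],
       [ 0.61509   , -0.51997045,  0.59270147, -0.55567191],
       [ 0.01664396, -0.742993  , -0.66909221,  0.75743617],
       [ 0.        ,  0.        ,  0.        ,  1.        ]])}
{'time': 0.1, 'q': array([ 1.11901903e+00,  3.14118111e-01, -4.79822587e-02,  1.21022233e+00,
        8.16791744e-06,  1.57079701e+00]), 'qvel': array([ 0.00161672, -0.00264638,  0.00172564,  0.00072258,  0.00080267,
       -0.00014054]), 'effort': array([ 3.37784695e-04, -5.40766311e+01,  3.40540695e+01,  1.11985116e-02,
        3.06119341e-05,  1.01592343e-05]), 'tool_pos': array([0.26170452, 0.53932628, 0.23004171]), 'orientation': array([[-8.99672311e-01,  4.36565320e-01, -6.73711697e-04],
       [ 4.36565840e-01,  8.99671268e-01, -1.36967407e-03],
       [ 8.16685890e-06, -1.52637735e-03, -9.99998835e-01]]), 'ft_force': array([ 0.14869375, -0.29509292, -0.3847827 ]), 'moment': array([-0.05523832, -0.0175215 ,  0.02861779]), 'grasp_force': 0.0, 'grip_width': 1.0036885277926055}
```

View pics/top0.png

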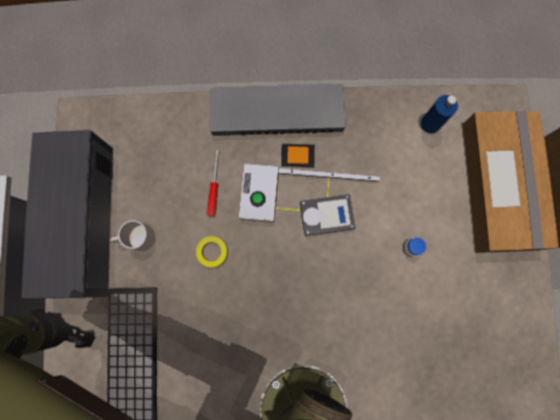

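View pics/scene0.png

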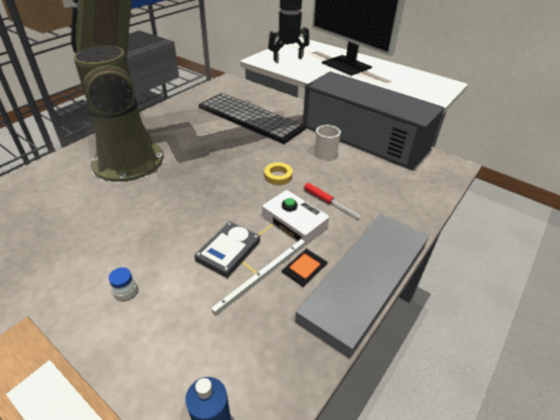

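The top view (up = +x, left = +y) shows the reader at (259,192), the fence along (280-378, 172-180), the drive at (327,215) and the button at (258,199). The tape is at (211,252), the jar at (416,247) and the screwdriver at (213,195). Next I'll measure these by height.

```bash
cat >> h.py <<'E'
def rect(W,m):
    m=m.astype(np.uint8); n,l,s,c=cv2.connectedComponentsWithStats(m); k=1+np.argmax(s[1:,4]); q=W[l==k]
    (c,sz,a)=cv2.minAreaRect((q[:,:2]*1000).astype(np.float32)); return np.round(c,1),np.round(sz,1),round(a,1),np.round(np.median(q[:,2])*1000,1),len(q)
def roi(u0,u1,v0,v1):
    m=np.zeros((420,560),bool); m[v0:v1,u0:u1]=1; return m
def shape(n,p,d):
    W=world(n,d); return W
E
python3 - <<'E'
from h import *
z=np.load("top0.npz");p,d=z["p"],z["d"];W=world("top",d);Z=W[...,2]
print("bench z",np.nanmedian(Z[260:300,300:380]))
r=roi(292,365,185,245)
print("drive",rect(W,r&(Z>.017)&(Z<.033)))
r=roi(236,280,158,225)
print("reader",rect(W,r&(Z>.037)))
hsv=cv2.cvtColor(p,cv2.COLOR_RGB2HSV)
g=r&(hsv[...,0]>45)&(hsv[...,0]<85)&(hsv[...,1]>120)
print("button",rect(W,g), np.nanmax(W[g][:,2]))
r=roi(281,385,164,185)
print("fence",rect(W,r&(Z>.012)))
r=roi(190,235,232,272); print("tape",rect(W,r&(Z>.012)))
r=roi(400,435,230,262); print("jar",rect(W,r&(Z>.03)))
E
python3 - <<'E'
import cv2,numpy as np
p=np.load("top0.npz")["p"]
cv2.imwrite("pics/crop.png",cv2.resize(p[140:250,230:390,::-1],None,fx=5,fy=5,interpolation=cv2.INTER_CUBIC))
E
```

```text
bench z 0.0003502862354924918
drive (array([542.9, -89.4]), array([103.2, 147.9]), 6.2, np.float64(26.4), 1781)
reader (array([612. , 107.3]), array([100. , 161.6]), 83.7, np.float64(45.5), 1906)
button (array([590.7, 109.9]), array([30.6, 28.7]), 3.8, np.float64(nan), 93) 0.07247868304313232
fence (array([ 662.6, -103.7]), array([290.4,  14.1]), 83.7, np.float64(19.7), 451)
tape (array([446.2, 247.1]), array([89.2, 86.4]), 44.1, np.float64(23.2), 478)
jar (array([ 442.1, -333. ]), array([52.3, 52. ]), 69.4, np.float64(59.6), 326)
```

View pics/crop.png

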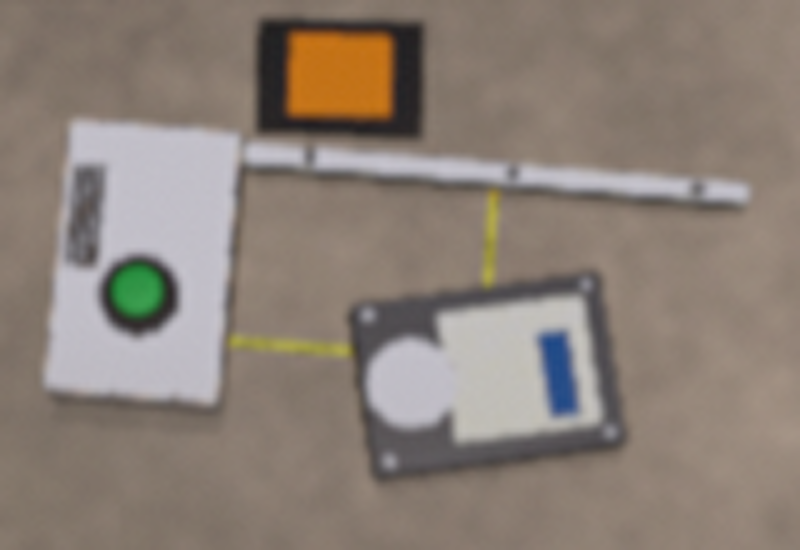

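The two dock fits agree:
- **Dock:** yaw −6.3°, corner about (674, 50) mm, seat about (615, −17).
- **Drive:** yaw +6.2° at (543, −89), with a size that matches the stated one. It has to move +64 mm in dock x and +80 mm in dock y, and turn −12.5°.

I'll push the long side first with the fingers open, which gives two contact points and squares the drive to the fence.

```bash
cat > go.py <<'E'
# print tool-frame deltas: go.py dockx docky z yaw_of_tool_y_in_dock(deg)
import sys,numpy as np
from plant import arm
from scipy.spatial.transform import Rotation as R
a=[float(v) for v in sys.argv[1:5]]
th=np.radians(-6.3);c,s=np.cos(th),np.sin(th)
o=arm.get_obs();Rt=o["orientation"]
xd=np.array([c,s]);yd=np.array([-s,c]);C=np.array([.6738,.0501])
def dock(p): return np.array([(p[:2]-C)@xd,(p[:2]-C)@yd])*1000
print("t",round(o["time"],2),"tcp dock mm",dock(o["tool_pos"]).round(1),"z",round(o["tool_pos"][2]*1000,1),"F",(np.r_[[o["ft_force"][:2]@xd,o["ft_force"][:2]@yd],o["ft_force"][2]]).round(1),"w",round(o["grip_width"],2),"q",o["q"].round(2))
w=np.r_[C+(a[0]*xd+a[1]*yd)/1000,a[2]/1000]
yaw=np.radians(a[3])+th; y=np.array([np.cos(yaw),np.sin(yaw),0]);z=np.array([0,0,-1.]);G=np.stack([np.cross(y,z),y,z],1)
print("world",w.round(3),"shift",(Rt.T@(w-o["tool_pos"])).round(4),"turn",R.from_matrix(Rt.T@G).as_rotvec().round(3))
E
python3 -m pendant '[[-0.441,-0.474,0,0,0,-0.342,1],[-0.441,-0.474,0,0,0,-0.342,1],[-0.441,-0.474,0,0,0,-0.342,1],[-0.441,-0.474,0,0,0,-0.342,1],[-0.441,-0.474,0,0,0,-0.342,1],[-0.441,-0.474,0,0,0,-0.342,1],[-0.441,-0.474,0,0,0,-0.342,1],[-0.441,-0.474,0,0,0,-0.342,1],[-0.441,-0.474,0,0,0,-0.342,1],[-0.441,-0.474,0,0,0,-0.342,1],[-0.441,-0.474,0,0,0,-0.342,1],[-0.441,-0.474,0,0,0,-0.342,1]]'
python3 go.py -207 -153 130 90
```

```text
time: 1.1
tool_pos: [0.4084, 0.0598, 0.2308]
orientation: [[-0.994, 0.109, 0.0], [0.109, 0.994, 0.0], [-0.0, 0.0, -1.0]]
ft_force: [0.1, 0.8, -0.3]
grip_width: 1.002
grasp_force: 0.0
t 1.1 tcp dock mm [-264.9  -19.5] z 230.8 F [-0.   0.8 -0.3] w 1.0 q [ 0.15 -0.04 -0.46  1.15  0.    0.25]
world [ 0.451 -0.079  0.13 ] shift [-0.0578 -0.1335  0.1008] turn [0. 0. 0.]
```

```bash
python3 -m pendant '[[-0.058,-0.1335,0.08,0,0,0,1],[-0.058,-0.1335,0.08,0,0,0,1],[-0.058,-0.1335,0.08,0,0,0,1],[-0.058,-0.1335,0.08,0,0,0,1],[-0.058,-0.1335,0.12,0,0,0,1],[-0.058,-0.1335,0.16,0,0,0,1],[-0.058,-0.1335,0.19,0,0,0,1],[-0.058,-0.1335,0.2,0,0,0,1],[-0.058,-0.1335,0.204,0,0,0,1],[-0.058,-0.1335,0.204,0,0,0,1]]'
python3 go.py -207 -153 26 90
python3 - <<'E'
from h import *
p,d=capture("scene"); cv2.imwrite("pics/s1.png",cv2.resize(p[180:330,120:340,::-1],None,fx=3.5,fy=3.5,interpolation=cv2.INTER_CUBIC))
E
```

```text
time: 1.93
tool_pos: [0.4514, -0.0771, 0.0268]
orientation: [[-0.994, 0.109, -0.001], [0.109, 0.994, 0.0], [0.001, 0.0, -1.0]]
ft_force: [-0.1, -0.2, 0.1]
grip_width: 1.0
grasp_force: 0.0
t 1.93 tcp dock mm [-207.1 -150.9] z 26.8 F [-0.1 -0.2  0.1] w 1.0 q [-0.17  0.24 -0.66  0.67  0.   -0.06]
world [ 0.451 -0.079  0.026] shift [-0.0001 -0.0021  0.0008] turn [ 0.    -0.001  0.   ]
```

View pics/s1.png

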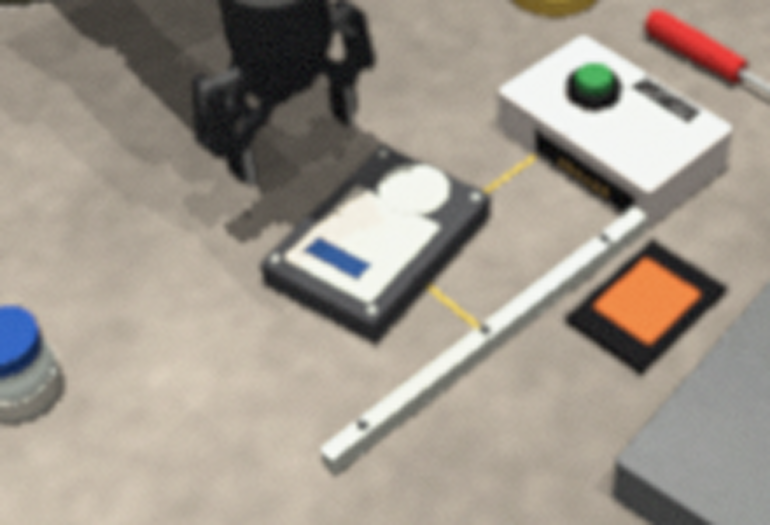

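The fingers hang behind the long side (crop pixels about (240,175) and (345,115)), tips a little above the bench. I'll lower slightly and start pushing.

```bash
python3 -m pendant '[[0,0,0.004,0,0,0,1],[0,0,0.006,0,0,0,1],[-0.008,0,0.006,0,0,0,1],[-0.016,0,0.006,0,0,0,1],[-0.022,0,0.006,0,0,0,1],[-0.028,0,0.006,0,0,0,1],[-0.034,0,0.006,0,0,0,1],[-0.04,0,0.006,0,0,0,1],[-0.046,0,0.006,0,0,0,1],[-0.052,0,0.006,0,0,0,1],[-0.058,0,0.006,0,0,0,1]]'
python3 go.py -125 -153 20 90
python3 - <<'E'
from h import *
p,d=capture("scene"); cv2.imwrite("pics/s2.png",cv2.resize(p[180:330,120:340,::-1],None,fx=3.5,fy=3.5,interpolation=cv2.INTER_CUBIC))
E
```

```text
time: 2.9
tool_pos: [0.5098, -0.0837, 0.0207]
orientation: [[-0.994, 0.11, -0.0], [0.11, 0.994, 0.0], [0.0, 0.0, -1.0]]
ft_force: [-0.1, 0.6, 1.0]
grip_width: 1.003
grasp_force: 0.0
t 2.9 tcp dock mm [-148.4 -151. ] z 20.7 F [-0.2  0.6  1. ] w 1.0 q [-0.16  0.34 -0.53  0.7   0.   -0.05]
world [ 0.533 -0.088  0.02 ] shift [-0.0234 -0.002   0.0007] turn [ 0. -0.  0.]
```

View pics/s2.png

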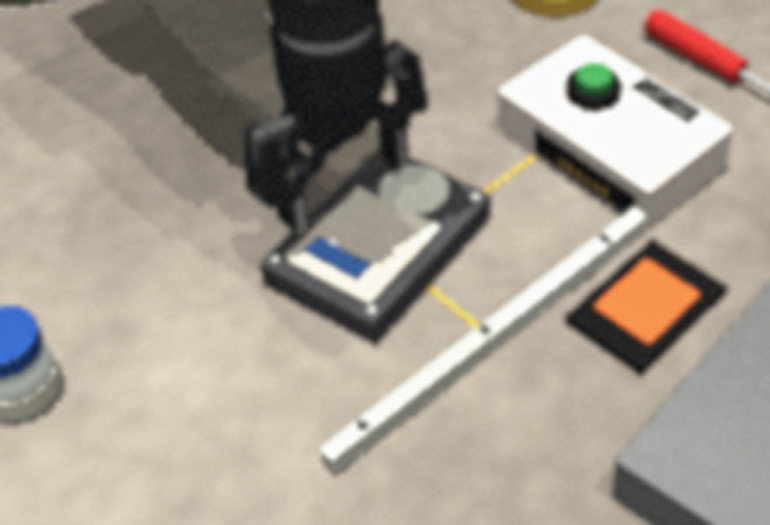

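The fingers (crop tips about (297,230) and (400,165)) seem to have passed over the drive, and it has not moved. I'll check tip height from the depth.

```bash
python3 - <<'E'
from h import *
C=np.array([.6738,.0501]);th=np.radians(-6.3);xd=np.array([np.cos(th),np.sin(th)]);yd=np.array([-xd[1],xd[0]])
p,d=capture("scene");W=world("scene",d)
X=(W[...,:2]-C)@xd*1000;Y=(W[...,:2]-C)@yd*1000;Z=W[...,2]*1000
dark=p.max(2)<70
for n,lo,hi in(("left(-y)",-225,-175),("right(+y)",-130,-80)):
    m=dark&(X>-190)&(X<-115)&(Y>lo)&(Y<hi)&(Z>10)&(Z<80)
    for a in range(20,60,4):
        k=m&(Z>=a)&(Z<a+4)
        if k.sum(): print(n,a,k.sum(),"x",np.percentile(X[k],[5,50,95]).round(),"y",np.percentile(Y[k],[5,50,95]).round())
p,d=capture("top");W=world("top",d);Z=W[...,2]; print(rect(W,roi(285,370,180,250)&(Z>.017)&(Z<.031)))
E
```

```text
left(-y) 20 1 x [-116. -116. -116.] y [-225. -225. -225.]
left(-y) 24 16 x [-156. -148. -145.] y [-214. -201. -176.]
left(-y) 28 2 x [-148. -147. -145.] y [-211. -210. -209.]
left(-y) 36 1 x [-142. -142. -142.] y [-200. -200. -200.]
left(-y) 40 1 x [-139. -139. -139.] y [-204. -204. -204.]
left(-y) 44 4 x [-147. -139. -135.] y [-205. -202. -196.]
left(-y) 48 4 x [-139. -139. -136.] y [-206. -205. -195.]
left(-y) 52 6 x [-144. -140. -136.] y [-207. -204. -196.]
left(-y) 56 5 x [-149. -140. -139.] y [-208. -207. -203.]
right(+y) 20 3 x [-175. -167. -163.] y [-113. -107. -104.]
right(+y) 24 51 x [-172. -162. -151.] y [-128. -115. -101.]
right(+y) 28 8 x [-167. -160. -154.] y [-128. -117. -107.]
right(+y) 32 1 x [-150. -150. -150.] y [-106. -106. -106.]
right(+y) 36 4 x [-152. -147. -142.] y [-108. -107. -107.]
right(+y) 40 4 x [-156. -148. -141.] y [-108. -108. -107.]
right(+y) 44 6 x [-155. -145. -136.] y [-109. -108. -107.]
right(+y) 48 7 x [-155. -147. -137.] y [-108. -107. -106.]
right(+y) 52 7 x [-153. -147. -137.] y [-108. -108. -107.]
right(+y) 56 9 x [-155. -142. -135.] y [-108. -108. -106.]
(array([564.1, -37.5]), array([52.4, 53.4]), 87.6, np.float64(26.0), 272)
```

The tips ride above the drive: an open gripper's tips stand higher than I assumed, and the drive is unmoved. I'll back off and go lower in small steps.

```bash
python3 -m pendant '[[0,0,-0.006,0,0,0,1],[0.03,0,-0.006,0,0,0,1],[0.06,0,-0.006,0,0,0,1],[0.062,0,0,0,0,0,1],[0.062,0,0.004,0,0,0,1],[0.062,0,0.008,0,0,0,1],[0.062,0,0.01,0,0,0,1]]'
python3 go.py -210 -153 5 90
python3 -m pendant '[[0,0,0.002,0,0,0,1],[0,0,0.004,0,0,0,1],[0,0,0.004,0,0,0,1]]'
python3 - <<'E'
from h import *
C=np.array([.6738,.0501]);th=np.radians(-6.3);xd=np.array([np.cos(th),np.sin(th)]);yd=np.array([-xd[1],xd[0]])
p,d=capture("scene");W=world("scene",d)
X=(W[...,:2]-C)@xd*1000;Y=(W[...,:2]-C)@yd*1000;Z=W[...,2]*1000
for n,lo,hi in(("left(-y)",-225,-175),("right(+y)",-130,-80)):
    m=(X>-235)&(X<-185)&(Y>lo)&(Y<hi)
    for a in range(4,40,4):
        k=m&(Z>=a)&(Z<a+4)
        if k.sum(): print(n,a,k.sum(),"x",np.median(X[k]).round(),"y",np.median(Y[k]).round())
E
```

```text
time: 3.63
tool_pos: [0.4488, -0.077, 0.0108]
orientation: [[-0.994, 0.11, 0.001], [0.11, 0.994, -0.0], [-0.001, -0.0, -1.0]]
ft_force: [0.0, -0.3, 0.8]
grip_width: 0.997
grasp_force: 0.0
t 3.63 tcp dock mm [-209.7 -151.1] z 10.8 F [ 0.1 -0.3  0.8] w 1.0 q [-0.17  0.26 -0.68  0.63  0.   -0.06]
world [ 0.448 -0.079  0.005] shift [ 0.0003 -0.0019  0.0058] turn [-0.     0.001  0.   ]
time: 3.88
tool_pos: [0.4479, -0.0769, 0.0064]
orientation: [[-0.994, 0.11, -0.0], [0.11, 0.994, 0.0], [0.0, 0.0, -1.0]]
ft_force: [-0.6, -0.1, 0.4]
grip_width: 1.003
grasp_force: 0.0
left(-y) 4 13 x -200.0 y -219.0
left(-y) 20 1 x -207.0 y -200.0
left(-y) 24 4 x -200.0 y -200.0
left(-y) 28 8 x -201.0 y -201.0
left(-y) 32 6 x -203.0 y -202.0
left(-y) 36 9 x -204.0 y -202.0
right(+y) 16 1 x -211.0 y -106.0
right(+y) 20 2 x -209.0 y -107.0
right(+y) 24 7 x -204.0 y -107.0
right(+y) 28 8 x -213.0 y -108.0
right(+y) 32 9 x -202.0 y -107.0
right(+y) 36 7 x -203.0 y -107.0
```

```bash
python3 -m pendant '[[0,0,0.002,0,0,0,1],[0,0,0.004,0,0,0,1],[0,0,0.006,0,0,0,1],[0,0,0.007,0,0,0,1],[0,0,0.007,0,0,0,1]]'
python3 -m pendant '[[-0.006,0,0,0,0,0,1],[-0.012,0,0,0,0,0,1],[-0.018,0,0,0,0,0,1],[-0.024,0,0,0,0,0,1],[-0.03,0,0,0,0,0,1],[-0.036,0,0,0,0,0,1],[-0.042,0,0,0,0,0,1]]'
python3 go.py -125 -151 0 90
```

```text
time: 4.35
tool_pos: [0.4473, -0.0768, -0.0005]
orientation: [[-0.994, 0.11, -0.001], [0.11, 0.994, 0.0], [0.001, 0.0, -1.0]]
ft_force: [0.3, -0.3, -0.2]
grip_width: 0.997
grasp_force: 0.0
time: 4.93
tool_pos: [0.489, -0.081, -0.0006]
orientation: [[-0.994, 0.109, -0.002], [0.109, 0.994, 0.001], [0.002, 0.001, -1.0]]
ft_force: [-2.6, 2.4, -0.2]
grip_width: 1.001
grasp_force: 1.6
t 4.93 tcp dock mm [-169.3 -150.6] z -0.6 F [-2.9  2.1 -0.2] w 1.0 q [-0.16  0.34 -0.6   0.63  0.   -0.06]
world [ 0.533 -0.086  0.   ] shift [-0.0443 -0.0004 -0.0007] turn [ 0.001 -0.002  0.001]
```

Contact made, about 3 N of sliding force. I'll continue toward the fence.

```bash
python3 -m pendant '[[-0.006,0,0,0,0,0,1],[-0.012,0,0,0,0,0,1],[-0.018,0,0,0,0,0,1],[-0.024,0,0,0,0,0,1],[-0.03,0,0,0,0,0,1],[-0.036,0,0,0,0,0,1],[-0.042,0,0,0,0,0,1]]'
python3 go.py -113 -151 0 90
python3 - <<'E'
from h import *
p,d=capture("scene"); cv2.imwrite("pics/s3.png",cv2.resize(p[180:330,120:340,::-1],None,fx=3.5,fy=3.5,interpolation=cv2.INTER_CUBIC))
E
```

```text
time: 5.52
tool_pos: [0.5316, -0.0863, -0.0003]
orientation: [[-0.994, 0.11, -0.0], [0.11, 0.994, -0.0], [0.0, -0.0, -1.0]]
ft_force: [-2.0, 0.3, -1.9]
grip_width: 0.998
grasp_force: 1.4
t 5.52 tcp dock mm [-126.3 -151.2] z -0.3 F [-2.1  0.1 -1.9] w 1.0 q [-0.16  0.41 -0.5   0.67 -0.   -0.05]
world [ 0.545 -0.088  0.   ] shift [-0.0133  0.0002 -0.0003] turn [-0. -0. -0.]
```

View pics/s3.png

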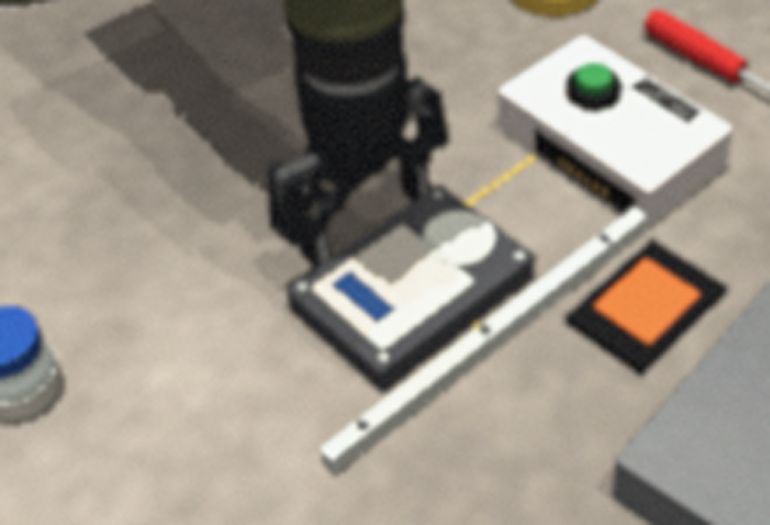

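The drive now lies almost parallel to the fence with a small gap (near corner at (385,385)). I'll push gently until it touches.

```bash
python3 -m pendant '[[-0.004,0,0,0,0,0,1],[-0.008,0,0,0,0,0,1],[-0.011,0,0,0,0,0,1]]'; python3 -m pendant '[[-0.002,0,0,0,0,0,1],[-0.003,0,0,0,0,0,1],[-0.003,0,0,0,0,0,1]]'; python3 go.py -113 -151 0 90
```

```text
time: 5.82
tool_pos: [0.5419, -0.0874, -0.0001]
orientation: [[-0.994, 0.11, -0.001], [0.11, 0.994, -0.0], [0.001, -0.0, -1.0]]
ft_force: [-3.6, 0.1, 1.8]
grip_width: 1.001
grasp_force: 2.0
time: 6.07
tool_pos: [0.5452, -0.0877, -0.0001]
orientation: [[-0.994, 0.11, 0.0], [0.11, 0.994, -0.0], [-0.0, -0.0, -1.0]]
ft_force: [-3.9, 0.3, 0.7]
grip_width: 1.004
grasp_force: 1.5
t 6.07 tcp dock mm [-112.7 -151.1] z -0.1 F [-3.9 -0.2  0.7] w 1.0 q [-0.16  0.43 -0.46  0.68 -0.   -0.05]
world [ 0.545 -0.088  0.   ] shift [ 0.0003  0.0001 -0.0001] turn [-0.  0.  0.]
```

```bash
python3 -m pendant '[[-0.001,0,0,0,0,0,1],[-0.002,0,0,0,0,0,1],[-0.002,0,0,0,0,0,1]]'; python3 -m pendant '[[-0.001,0,0,0,0,0,1],[-0.002,0,0,0,0,0,1],[-0.002,0,0,0,0,0,1]]'; python3 go.py -113 -151 0 90
```

```text
time: 6.32
tool_pos: [0.5459, -0.0877, -0.0002]
orientation: [[-0.994, 0.11, -0.002], [0.11, 0.994, 0.0], [0.002, -0.0, -1.0]]
ft_force: [-7.2, 1.1, 4.0]
grip_width: 0.999
grasp_force: 3.3
time: 6.57
tool_pos: [0.5458, -0.0877, -0.0006]
orientation: [[-0.994, 0.11, -0.005], [0.11, 0.994, 0.0], [0.005, -0.0, -1.0]]
ft_force: [-10.8, 1.8, 7.8]
grip_width: 1.001
grasp_force: 5.7
t 6.57 tcp dock mm [-112.1 -151. ] z -0.6 F [-10.9   0.6   7.8] w 1.0 q [-0.16  0.43 -0.46  0.69 -0.   -0.05]
world [ 0.545 -0.088  0.   ] shift [ 0.0009  0.     -0.0006] turn [-0.    -0.005 -0.   ]
```

The drive is flush on the fence. I'll back off, raise, turn 90° and set the opening to 0.5 for the end push. Then I'll measure the drive and the tips.

```bash
python3 -m pendant '[[0.02,0,0,0,0,0,1],[0.04,0,0,0,0,0,1],[0.05,0,-0.03,0,0,0,1],[0.05,0,-0.07,0,0,0,0.5],[0.05,-0.01,-0.1,0,0,0,0.5]]'
python3 go.py -53 -290 100 0
```

```text
time: 6.98
tool_pos: [0.4988, -0.0916, 0.1021]
orientation: [[-0.994, 0.108, 0.002], [0.108, 0.994, 0.001], [-0.002, 0.001, -1.0]]
ft_force: [1.1, -0.6, 0.3]
grip_width: 0.75
grasp_force: 0.0
t 6.98 tcp dock mm [-158.4 -160. ] z 102.1 F [ 1.1 -0.4  0.3] w 0.75 q [-0.18  0.23 -0.47  0.87  0.   -0.07]
world [ 0.589 -0.232  0.1  ] shift [-0.1051 -0.1302  0.0022] turn [2.000e-03 1.000e-03 1.573e+00]
```

```bash
python3 -m pendant '[[-0.105,-0.13,0,0,0,1.571,0.5],[-0.105,-0.13,0,0,0,1.571,0.5],[-0.105,-0.13,0,0,0,1.571,0.5],[-0.105,-0.13,0,0,0,1.571,0.5],[-0.105,-0.13,0,0,0,1.571,0.5],[-0.105,-0.13,0,0,0,1.571,0.5],[-0.105,-0.13,0,0,0,1.571,0.5],[-0.105,-0.13,0,0,0,1.571,0.5],[-0.105,-0.13,0,0,0,1.571,0.5],[-0.105,-0.13,0,0,0,1.571,0.5],[-0.105,-0.13,0,0,0,1.571,0.5],[-0.105,-0.13,0,0,0,1.571,0.5]]'
python3 go.py -53 -290 40 0
cat > meas.py <<'E'
from h import *
C=np.array([.6738,.0501]);th=np.radians(-6.3);xd=np.array([np.cos(th),np.sin(th)]);yd=np.array([-xd[1],xd[0]])
def D(W): return np.stack([(W[...,:2]-C)@xd*1000,(W[...,:2]-C)@yd*1000,W[...,2]*1000],-1)
def drive():
    p,d=capture("top");W=world("top",d);Q=D(W);x,y,z=Q[...,0],Q[...,1],Q[...,2]
    m=(x>-125)&(x<-2)&(y>-245)&(y<3)&(z>21.5)&(z<32)
    n,l,s,c=cv2.connectedComponentsWithStats(m.astype(np.uint8));k=1+np.argmax(s[1:,4])
    r=cv2.minAreaRect(Q[l==k][:,:2].astype(np.float32));print("drive dock",np.round(r[0],1),np.round(r[1],1),round(r[2],2),s[k,4])
    return p
E
python3 - <<'E'
from meas import *
drive()
t=D(arm.get_obs()["tool_pos"]);p,d=capture("scene");Q=D(world("scene",d))
m=(abs(Q[...,0]-t[0])<70)&(abs(Q[...,1]-t[1])<25)&(Q[...,2]>40)
print("tips",np.sort(Q[m][:,2])[:12].round(), "tcp",t.round())
E
```

```text
time: 7.98
tool_pos: [0.5898, -0.2337, 0.1004]
orientation: [[0.045, 0.999, 0.003], [0.999, -0.045, -0.001], [-0.001, 0.003, -1.0]]
ft_force: [0.4, -0.9, -0.3]
grip_width: 0.499
grasp_force: 0.0
t 7.98 tcp dock mm [ -52.4 -291.3] z 100.4 F [ 0.5 -0.8 -0.3] w 0.5 q [-0.38  0.45 -0.15  0.96  0.    1.24]
world [ 0.589 -0.232  0.04 ] shift [ 0.0014 -0.0007  0.0604] turn [0.003 0.001 0.065]
drive dock [ -52.5 -163.4] [147.6 100.9] 89.97 1627
tips [105. 106. 106. 106. 106. 106. 106. 107. 107. 107. 108. 108.] tcp [ -52. -291.  100.]
```

```bash
python3 -m pendant '[[0,0,0.03,0,0,0.065,0.5],[0,0,0.06,0,0,0.065,0.5],[0,0,0.08,0,0,0.065,0.5],[0,0,0.09,0,0,0.065,0.5],[0,0,0.095,0,0,0.065,0.5],[0,0,0.095,0,0,0.065,0.5]]'
python3 go.py -52 -250 5 0
python3 -m pendant '[[0.012,0,0,0,0,0,0.5],[0.024,0,0,0,0,0,0.5],[0.034,0,0,0,0,0,0.5],[0.042,0,0,0,0,0,0.5],[0.05,0,0,0,0,0,0.5],[0.058,0,0,0,0,0,0.5],[0.066,0,0,0,0,0,0.5],[0.074,0,0,0,0,0,0.5]]'
python3 go.py -52 -158 5 0
python3 -c "
from meas import *
drive()"
```

```text
time: 8.58
tool_pos: [0.5883, -0.2331, 0.0043]
orientation: [[0.102, 0.995, -0.001], [0.995, -0.102, 0.0], [0.0, -0.001, -1.0]]
ft_force: [-0.3, 0.4, -0.7]
grip_width: 0.498
grasp_force: 0.0
t 8.58 tcp dock mm [ -53.9 -290.9] z 4.3 F [-0.3  0.3 -0.7] w 0.5 q [-0.38  0.54 -0.25  0.78  0.    1.3 ]
world [ 0.595 -0.193  0.005] shift [ 0.0409  0.0023 -0.0007] turn [-0.001 -0.     0.008]
time: 9.25
tool_pos: [0.5968, -0.1603, 0.0059]
orientation: [[0.104, 0.995, 0.001], [0.995, -0.104, -0.003], [-0.003, 0.002, -1.0]]
ft_force: [-1.4, -5.1, 3.5]
grip_width: 0.501
grasp_force: 2.7
t 9.25 tcp dock mm [ -53.4 -217.6] z 5.9 F [-0.9 -5.2  3.5] w 0.5 q [-0.26  0.52 -0.29  0.76 -0.    1.41]
world [ 0.605 -0.101  0.005] shift [0.0596 0.0018 0.0007] turn [0.002 0.003 0.006]
drive dock [ -52.6 -134.7] [101.1 146.3] 0.05 1542
```

```bash
python3 -m pendant '[[0.007,0,0,0,0,0.006,0.5],[0.014,0,0,0,0,0.006,0.5],[0.021,0,0,0,0,0.006,0.5],[0.028,0,0,0,0,0.006,0.5],[0.035,0,0,0,0,0.006,0.5],[0.042,0,0,0,0,0.006,0.5],[0.048,0,0,0,0,0.006,0.5],[0.053,0,0,0,0,0.006,0.5],[0.056,0,0,0,0,0.006,0.5]]'
python3 -m pendant '[[0.002,0,0,0,0,0,0.5],[0.004,0,0,0,0,0,0.5],[0.004,0,0,0,0,0,0.5]]'
python3 go.py -52 -156 5 0
python3 -c "
from meas import *
drive()"
```

```text
time: 10.05
tool_pos: [0.6024, -0.1045, 0.0056]
orientation: [[0.11, 0.994, 0.001], [0.994, -0.11, -0.002], [-0.002, 0.001, -1.0]]
ft_force: [-0.1, -5.3, 4.1]
grip_width: 0.5
grasp_force: 3.0
time: 10.3
tool_pos: [0.6029, -0.1005, 0.0055]
orientation: [[0.11, 0.994, 0.001], [0.994, -0.11, -0.002], [-0.002, 0.001, -1.0]]
ft_force: [-0.5, -3.9, 3.6]
grip_width: 0.497
grasp_force: 2.3
t 10.3 tcp dock mm [ -54.  -157.4] z 5.5 F [-0.1 -4.   3.6] w 0.5 q [-0.16  0.51 -0.31  0.75 -0.    1.52]
world [ 0.605 -0.099  0.005] shift [0.0015 0.002  0.0005] turn [ 0.001  0.002 -0.   ]
drive dock [-52.9 -66.5] [101.4 133.7] 0.07 1417
```

```bash
python3 -m pendant '[[0.001,0,0,0,0,0,0.5],[0.002,0,0,0,0,0,0.5],[0.002,0,0,0,0,0,0.5]]'; python3 -m pendant '[[0.001,0,0,0,0,0,0.5],[0.002,0,0,0,0,0,0.5],[0.002,0,0,0,0,0,0.5]]'
python3 go.py -52 -156 5 0
```

```text
time: 10.6
tool_pos: [0.6029, -0.0988, 0.0053]
orientation: [[0.11, 0.994, 0.001], [0.994, -0.11, -0.002], [-0.002, 0.001, -1.0]]
ft_force: [-0.7, -6.3, 4.7]
grip_width: 0.501
grasp_force: 2.9
time: 10.85
tool_pos: [0.6029, -0.0988, 0.0054]
orientation: [[0.111, 0.994, 0.0], [0.994, -0.111, -0.006], [-0.006, 0.001, -1.0]]
ft_force: [-1.3, -11.0, 4.6]
grip_width: 0.5
grasp_force: 5.9
t 10.85 tcp dock mm [ -54.1 -155.8] z 5.4 F [ -0.1 -11.1   4.6] w 0.5 q [-0.16  0.51 -0.31  0.75 -0.01  1.52]
world [ 0.605 -0.099  0.005] shift [-0.0002  0.0021  0.0004] turn [ 0.001  0.006 -0.001]
```

It is seated against the reader: stopped, with force rising to 11 N. I'll back off and check the fit.

```bash
python3 -m pendant '[[-0.015,0,0,0,0,0,0.5],[-0.03,0,-0.01,0,0,0,0.5],[-0.035,-0.03,-0.05,0,0,0,0.5],[-0.035,-0.07,-0.08,0,0,0,0.5],[0,-0.1,-0.09,0,0,0,0.5],[0.02,-0.12,-0.09,0,0,0,0.5],[0.02,-0.12,-0.09,0,0,0,0.5]]'
python3 go.py -165 -75 5 0
python3 - <<'E'
from meas import *
p=drive(); a=cv2.resize(p[155:235,235:345,::-1],None,fx=7,fy=7,interpolation=cv2.INTER_CUBIC)
q,_=capture("scene");b=cv2.resize(q[190:290,200:340,::-1],None,fx=5.5,fy=5.5,interpolation=cv2.INTER_CUBIC)
cv2.imwrite("pics/s4.png",b)
E
```

```text
time: 11.43
tool_pos: [0.4804, -0.06, 0.0959]
orientation: [[0.108, 0.994, -0.003], [0.994, -0.108, 0.004], [0.004, -0.004, -1.0]]
ft_force: [-0.7, 0.2, -0.4]
grip_width: 0.499
grasp_force: 0.0
t 11.43 tcp dock mm [-180.1 -130.6] z 95.9 F [-0.7  0.1 -0.4] w 0.5 q [-0.13  0.2  -0.52  0.85  0.    1.55]
world [ 0.502 -0.006  0.005] shift [0.0553 0.0155 0.091 ] turn [-0.004 -0.004  0.001]
drive dock [-52.8 -53.3] [106.8 100.9] 89.78 1131
```

View pics/s4.png

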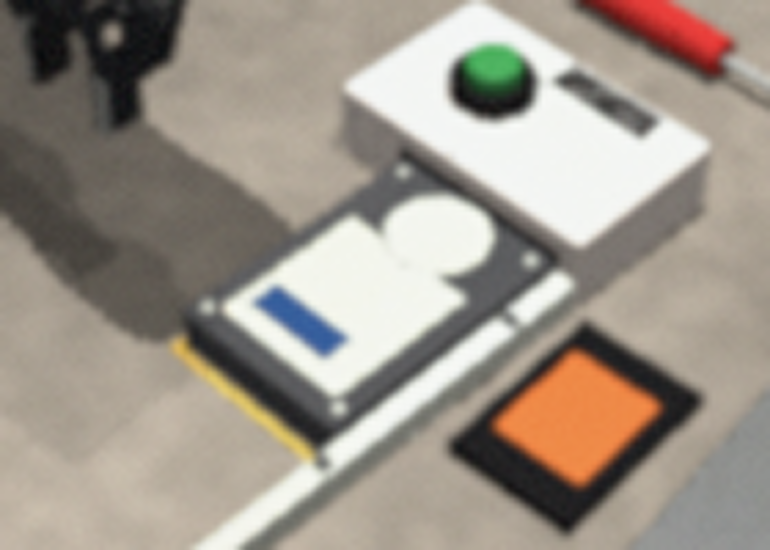

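The drive sits in the corner: its connector end meets the reader at (480,205), its long side the fence, and the yellow line shows just past the free end (240,400). A gentle nudge toward the fence at mid-length will make sure it is flush.

```bash
python3 -m pendant '[[0.03,0,0.02,0,0,0,0.5],[0.055,0,0.05,0,0,0,0.5],[0.055,0,0.08,0,0,0,0.5],[0.055,0,0.09,0,0,0,0.5],[0.055,0,0.091,0,0,0,0.5]]'
python3 -m pendant '[[0,0.006,0,0,0,0,0.5],[0,0.012,0,0,0,0,0.5],[0,0.018,0,0,0,0,0.5],[0,0.024,0,0,0,0,0.5],[0,0.03,0,0,0,0,0.5]]'
python3 -m pendant '[[0,0.004,0,0,0,0,0.5],[0,0.008,0,0,0,0,0.5]]'
python3 go.py -140 -75 5 0
```

```text
time: 11.95
tool_pos: [0.4897, -0.0088, 0.0013]
orientation: [[0.11, 0.994, -0.005], [0.994, -0.11, 0.0], [-0.0, -0.005, -1.0]]
ft_force: [-0.9, -0.1, -0.1]
grip_width: 0.498
grasp_force: 0.0
time: 12.37
tool_pos: [0.5234, -0.012, 0.0049]
orientation: [[0.11, 0.994, 0.002], [0.994, -0.11, -0.0], [0.0, 0.002, -1.0]]
ft_force: [0.4, -0.6, -0.7]
grip_width: 0.506
grasp_force: 0.0
time: 12.53
tool_pos: [0.5299, -0.0126, 0.0041]
orientation: [[0.11, 0.994, 0.0], [0.994, -0.11, 0.0], [0.0, 0.0, -1.0]]
ft_force: [-6.2, -0.3, 3.3]
grip_width: 0.501
grasp_force: 2.7
t 12.53 tcp dock mm [-136.1  -78.1] z 4.1 F [-6.2 -1.   3.3] w 0.5 q [-0.02  0.39 -0.51  0.67  0.    1.66]
world [ 0.526 -0.009  0.005] shift [ 0.0031 -0.0039 -0.0009] turn [ 0. -0. -0.]
```

```bash
python3 -m pendant '[[0,0.001,0,0,0,0,0.5],[0,0.002,0,0,0,0,0.5],[0,0.002,0,0,0,0,0.5]]'
python3 -m pendant '[[0,-0.015,0,0,0,0,0.5],[0,-0.03,0,0,0,0,0.5],[0,-0.04,-0.03,0,0,0,0],[0,-0.04,-0.07,0,0,0,0],[0,-0.04,-0.11,0,0,0,0],[0,-0.04,-0.15,0,0,0,0],[0,-0.04,-0.16,0,0,0,0],[0,-0.04,-0.16,0,0,0,0]]'
python3 - <<'E'
from meas import *
p=drive();d=np.load("top0.npz");W=world("top",d["d"]);Q=D(W);hsv=cv2.cvtColor(d["p"],cv2.COLOR_RGB2HSV)
g=roi(236,280,158,225)&(hsv[...,0]>45)&(hsv[...,0]<85)&(hsv[...,1]>120)
print("button",np.nanmedian(Q[g],0),np.nanpercentile(Q[g][:,2],[25,75,90]))
t=D(arm.get_obs()["tool_pos"]);_,dd=capture("scene");Q=D(world("scene",dd))
m=(abs(Q[...,0]-t[0])<70)&(abs(Q[...,1]-t[1])<30)&(Q[...,2]>95)
print("tips",np.sort(Q[m][:,2])[:8].round(), "tcp",t.round())
b=np.nanmedian(Q[g],0) if 0 else None
E
python3 go.py -70 54 150 0
```

```text
time: 12.78
tool_pos: [0.5301, -0.0125, 0.0035]
orientation: [[0.11, 0.994, -0.002], [0.994, -0.11, 0.0], [-0.0, -0.002, -1.0]]
ft_force: [-4.6, -0.3, 2.3]
grip_width: 0.501
grasp_force: 2.2
time: 13.45
tool_pos: [0.4951, -0.0083, 0.1679]
orientation: [[0.11, 0.994, 0.009], [0.994, -0.11, -0.0], [0.001, 0.009, -1.0]]
ft_force: [0.8, -0.7, -0.4]
grip_width: 0.003
grasp_force: 0.0
drive dock [-65.3  -2. ] [74.6  8.8] 4.81 59
button [-89.52056196  49.72257711  66.80466959] [65.00238395 68.60817817 69.5983406 ]
tips [166. 168. 169. 170. 170. 171. 171. 171.] tcp [-173.  -78.  165.]
t 13.55 tcp dock mm [-174.3  -77.9] z 163.7 F [ 0.   0.4 -0.7] w 0.0 q [-0.02  0.15 -0.41  1.01 -0.    1.66]
world [0.61  0.111 0.15 ] shift [0.1319 0.1043 0.0138] turn [ 0.001 -0.     0.   ]
```

```bash
python3 -m pendant '[[0.1275,0.085,0,0,0,0,0],[0.1275,0.085,0,0,0,0,0],[0.1275,0.085,0,0,0,0,0],[0.1275,0.085,0,0,0,0,0],[0.1275,0.085,0.03,0,0,0,0],[0.1275,0.085,0.055,0,0,0,0],[0.1275,0.085,0.055,0,0,0,0]]'
python3 go.py -89.5 49.7 80 0
python3 - <<'E'
from meas import *
drive()
q,_=capture("scene");cv2.imwrite("pics/s5.png",cv2.resize(q[150:290,200:340,::-1],None,fx=4.2,fy=4.2,interpolation=cv2.INTER_CUBIC))
E
```

```text
time: 14.13
tool_pos: [0.5851, 0.1088, 0.1011]
orientation: [[0.109, 0.994, -0.012], [0.994, -0.109, -0.002], [-0.003, -0.011, -1.0]]
ft_force: [-1.0, 0.6, 0.1]
grip_width: -0.005
grasp_force: 0.0
t 14.13 tcp dock mm [-94.6  48.7] z 101.1 F [-1.1  0.5  0.1] w -0.0 q [ 0.18  0.39 -0.24  0.95 -0.    1.86]
world [0.59  0.109 0.08 ] shift [0.0011 0.0053 0.0211] turn [-0.011  0.003  0.001]
drive dock [-52.5 -74.3] [100.8 145.7] 0.04 1416
```

View pics/s5.png

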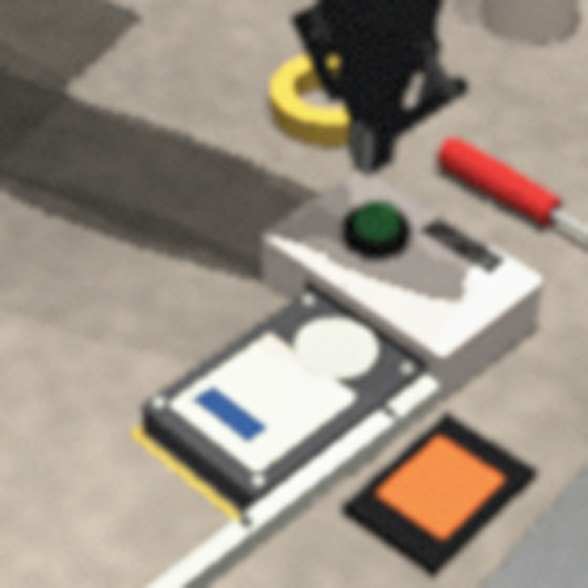

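The drive is seated: (−52.5, −74.3), 0.04°, the same x as when pressed on the fence. The shut fingertip at (372,165) is above the button at (377,222). I'll press in small steps.

```bash
python3 -m pendant '[[0.001,0.004,0.005,0,0,0,0],[0.001,0.004,0.01,0,0,0,0],[0.001,0.004,0.014,0,0,0,0],[0.001,0.004,0.018,0,0,0,0]]'
python3 -m pendant '[[0,0,0.003,0,0,0,0],[0,0,0.006,0,0,0,0],[0,0,0.008,0,0,0,0]]'
python3 go.py -89.5 49.7 70 0
```

```text
time: 14.57
tool_pos: [0.5948, 0.1095, 0.0913]
orientation: [[0.11, 0.994, 0.001], [0.994, -0.11, 0.0], [0.0, 0.001, -1.0]]
ft_force: [1.0, -0.4, -0.2]
grip_width: 0.003
grasp_force: 0.0
time: 14.82
tool_pos: [0.5941, 0.1097, 0.0826]
orientation: [[0.11, 0.994, -0.0], [0.994, -0.11, -0.0], [-0.0, -0.0, -1.0]]
ft_force: [0.5, -0.0, -0.0]
grip_width: 0.003
grasp_force: 0.0
t 14.82 tcp dock mm [-85.8  50.5] z 82.6 F [ 0.5  0.  -0. ] w 0.0 q [ 0.18  0.42 -0.25  0.9   0.    1.86]
world [0.59  0.109 0.07 ] shift [-0.0008 -0.0037  0.0126] turn [-0.  0. -0.]
```

```bash
python3 -m pendant '[[0,-0.004,0.002,0,0,0,0],[0,-0.004,0.004,0,0,0,0],[0,-0.004,0.006,0,0,0,0],[0,-0.004,0.006,0,0,0,0]]'
python3 -m pendant '[[0,0,0.002,0,0,0,0],[0,0,0.004,0,0,0,0],[0,0,0.004,0,0,0,0]]'
python3 -m pendant '[[0,0,0.002,0,0,0,0],[0,0,0.004,0,0,0,0],[0,0,0.004,0,0,0,0]]'
```

```text
time: 15.15
tool_pos: [0.5899, 0.1101, 0.0764]
orientation: [[0.11, 0.994, -0.0], [0.994, -0.11, -0.0], [-0.0, -0.0, -1.0]]
ft_force: [0.2, -0.2, -0.3]
grip_width: -0.002
grasp_force: 0.0
time: 15.4
tool_pos: [0.5901, 0.1101, 0.0724]
orientation: [[0.11, 0.994, -0.0], [0.994, -0.11, -0.0], [-0.0, -0.0, -1.0]]
ft_force: [0.4, -1.0, -0.4]
grip_width: -0.001
grasp_force: 0.0
time: 15.65
tool_pos: [0.5899, 0.1101, 0.0683]
orientation: [[0.11, 0.994, -0.001], [0.994, -0.11, -0.0], [-0.0, -0.001, -1.0]]
ft_force: [-0.3, 1.0, -0.9]
grip_width: 0.003
grasp_force: 0.0
```

```bash
python3 -m pendant '[[0,0,0.002,0,0,0,0],[0,0,0.004,0,0,0,0],[0,0,0.004,0,0,0,0]]'
python3 -m pendant '[[0,0,0.002,0,0,0,0],[0,0,0.003,0,0,0,0],[0,0,0.003,0,0,0,0]]'
python3 -m pendant '[[0,0,0.001,0,0,0,0],[0,0,0.002,0,0,0,0],[0,0,0.002,0,0,0,0]]'
```

```text
time: 15.9
tool_pos: [0.5904, 0.1102, 0.0647]
orientation: [[0.11, 0.994, 0.0], [0.994, -0.11, 0.0], [0.0, 0.0, -1.0]]
ft_force: [-0.7, 0.3, 2.6]
grip_width: 0.003
grasp_force: 1.2
time: 16.15
tool_pos: [0.5905, 0.1102, 0.0619]
orientation: [[0.11, 0.994, 0.0], [0.994, -0.11, 0.0], [0.0, 0.0, -1.0]]
ft_force: [-1.4, 0.3, 3.5]
grip_width: -0.002
grasp_force: 2.0
time: 16.4
tool_pos: [0.5905, 0.1102, 0.0605]
orientation: [[0.11, 0.994, 0.001], [0.994, -0.11, 0.0], [0.0, 0.001, -1.0]]
ft_force: [-1.6, -0.3, 7.6]
grip_width: 0.002
grasp_force: 3.9
```

```bash
python3 -m pendant '[[0,0,0.001,0,0,0,0],[0,0,0.002,0,0,0,0],[0,0,0.002,0,0,0,0],[0,0,0.002,0,0,0,0]]'
python3 -m pendant '[[0,0,0.001,0,0,0,0],[0,0,0.002,0,0,0,0],[0,0,0.002,0,0,0,0]]'
python3 -m pendant '[[0,0,-0.01,0,0,0,0],[0,0,-0.03,0,0,0,0],[0,0,-0.06,0,0,0,0],[0,0,-0.09,0,0,0,0],[0,0,-0.12,0,0,0,0],[0,0,-0.14,0,0,0,0],[-0.02,-0.08,-0.14,0,0,0,0],[-0.02,-0.1,-0.14,0,0,0,0],[-0.02,-0.1,-0.14,0,0,0,0]]'
python3 - <<'E'
from meas import *
drive()
q,d=capture("scene");cv2.imwrite("pics/s6.png",cv2.resize(q[130:320,100:360,::-1],None,fx=3,fy=3,interpolation=cv2.INTER_CUBIC))
E
```

```text
time: 16.73
tool_pos: [0.5906, 0.1102, 0.0603]
orientation: [[0.11, 0.994, 0.002], [0.994, -0.11, 0.0], [0.0, 0.002, -1.0]]
ft_force: [-6.3, -1.2, 21.8]
grip_width: 0.005
grasp_force: 10.9
time: 16.98
tool_pos: [0.5907, 0.1102, 0.06]
orientation: [[0.11, 0.994, 0.002], [0.994, -0.11, 0.0], [0.001, 0.002, -1.0]]
ft_force: [-12.4, -2.9, 34.5]
grip_width: 0.001
grasp_force: 17.4
time: 17.73
tool_pos: [0.4843, 0.1006, 0.1951]
orientation: [[0.11, 0.994, -0.004], [0.994, -0.11, -0.001], [-0.001, -0.003, -1.0]]
ft_force: [-0.9, -0.1, -0.6]
grip_width: -0.002
grasp_force: 0.0
drive dock [-52.4 -73.6] [100.6 146.9] 0.19 1574
```

View pics/s6.png

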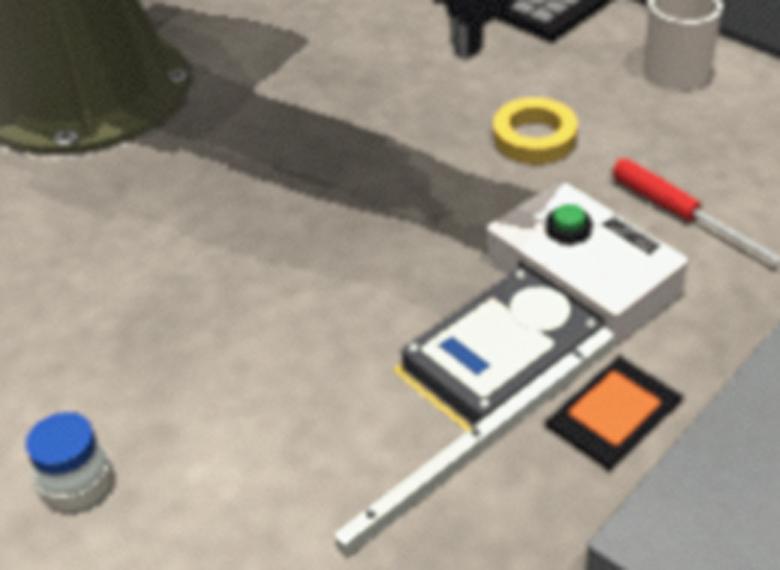

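The drive fills its place at (500,340), with the yellow line just past its free end. The button at (570,218) is back up after hitting its stop, and the arm is clear. The bystanders in view stand where they did.

```bash
python3 -c "
from plant import arm
print(arm.finish_job())"
```

```text
the job is handed in; nothing more can be done
None
```

The drive is seated flush against the reader and the fence, the start button was pressed to its stop and let go, and the job was handed in at about 18 s; the result was not reported back.

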